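Set a mould insert on the magnetic holding plate

ROBOT

A 6-joint arm with a two-finger parallel gripper is mounted at the origin on the work surface. World frame = base frame: x ahead of the robot, y to its left, z up, the work surface at z = 0. Lengths are in mm, angles in rad, forces in N, time in s.
With the tool pointing down it reaches from about 350 to 775 mm from the base axis. Payload 7.3 kg.
Tool frame: the origin (TCP) lies on the centre line of the jaws, within the pads' length; the fingertips stand 14 mm ahead of it and the grasp point (between the pads) lies 5 mm behind it; z points along the fingers, y is the line along which they close (so a half turn about z gives the same grasp; the last joint's range is limited). The gripper opens to 92 mm and grips with 3 to 60 N. Pads are 19 mm wide; open, the fingers measure 130 mm over their backs; the gripper's body (75 mm by 190 mm) begins 47 mm behind the grasp point.
Start: joints at [1.14, 0.342, 1.524, -0, 1.275, -0.146], TCP at [147.491, 503.875, 240.741] pointing down, gripper open.
Joint ranges: [-2.53, 2.53], [-0.77, 2.02], [0.04, 2.7], [-1, 4.14], [0.28, 2.66], [-3.11, 3.11]. Speed limits (rad/s): [2.57, 2.57, 3.14, 3.14, 3.14, 3.14].

INTERFACE

Orientations are given as [roll, pitch, yaw] about the fixed x, y, z axes, in that order (R = Rz(yaw) Ry(pitch) Rx(roll)).
In Python, from plant import get_obs, capture, bot, spot_in, trace, pinpoint gives the robot as it stands.
- The arm moves only by the tool play_rows, never from a script. Its argument "rows" is a list of rows, each a list of 2 entries, a list of its own where there are three numbers: the shift along the world's x, y, z in units of 3 cm (1.0 is 3 cm), then the turn, a rotation vector about the world's x, y, z in units of 8 degrees (1.0 is 8 degrees). A call has 1 to 12 rows; each row shifts and turns the commanded pose from where the row before left it; what a row does not reach is not made up. A row lasts 1/8 s, in which the tool goes at most 62.5 mm and 10.7 degrees, less where a joint would pass 70% of its speed; a pose out of reach is approached as far as the arm can. A call with a number of a shift or a turn outside -1 to 1 is refused whole. A call with a gripper value outside its range is refused whole. "hand" is the opening, from -1 (shut) to 1 (fully open), set as the call begins (left out, the last holds). The fingers move at their own pace and stop on an object; the grip force is fixed at half the most. Time passes only in rows, so rows that do not move let the fingers close. It gives the time, the measured TCP pose, the force, the opening and the grip force at its end, in the units of the state.
- get_obs(): the state, without advancing time (a new reading comes with each control period).
- capture(name): name is "scene" or "top" or "wrist"; returns a dict with "frame" (400x640x3 uint8, red, green, blue), "fov_y" (degrees; the focal length in pixels is half the picture's height over the tangent of half this angle, whatever the lens; pixels are square), "cx", "cy" (the principal point, pixels), "dist" ([k1, k2, p1, p2, k3] as OpenCV has them; the pictures are not rectified), "rvec" (rotation vector, rad) and "tvec" (3), from world to camera coordinates, as OpenCV has them; the wrist camera has in their place "hand_eye" (4x4, takes a point from camera to tool coordinates, whose origin is the TCP and whose axes are the flange's). Camera axes: x right, y down, z forward; pixel columns grow to the right and rows downward; lengths in mm; the calibration is good to about 2 mm. A picture is of the moment at which its call begins: read the wrist's pose just before it. There is no depth.
- bot.close_job(): hands the job in; it is judged then, once.
Trained networks look in the newest picture that a camera, given by its name, has taken for a name from the list of things; names that differ only in an ending like _2 or _b are one class to them, and where a whole thing is asked for, a point or a joint stands for the part that bears it (a point fixed in the world has none). Each returns a list of dicts, best first, with "p" (0 to 1); they miss things now and then, are a little off and sometimes report something else, mostly with a low value. They report only what shows in the picture. A call takes as long as a camera call. They do not tell look-alikes from the thing itself.
- spot_in(query, camera): "at" ([row, column] in pixels, amid what is visible of it).
- trace(query, camera): "mask" (400x640 bool, what is visible of it) and "at" ([row, column] in pixels, amid what is visible of it).
- pinpoint(query, camera): "at" ([row, column] in pixels: a listed point, or the origin of a listed thing).
The state is a dict: "time": time; "joint_positions": joint angles; "dq": joint speeds; "tau": joint torques, N m; "tool_pos": TCP position; "tcp_rot": TCP orientation; "contact_force": force on the tool from outside, world axes, zero at the start; "moment": the same for the moment, N m; "grip_width": finger opening in mm; "finger_force": force on a finger pad.
Only numpy, scipy, OpenCV 4.12 (cv2) and the standard library are available. Lean on these libraries where they do the work, as an engineer would, in place of code of your own. Each camera call takes 0.05 s, during which the arm holds its last target. There are 200 camera calls.

TASK

Lift the bright steel mould insert out of the parts bin and lay it gently, base down, on the brass-striped magnetic holding plate, with one long side of its base snug and square against the aluminium stop rail and the whole base on the plate. Let go of it, and then turn the selector to the red mark. Leave the copper electrodes in the bin and the spray can on the bench where they are.

Things in the scene. Friction and masses are not known exactly. Their poses are not given: they have to be found in the camera images.
- insert: bright steel mould insert, about 0.4 kg, loose, standing base down in the bin: flat base 56 x 40 x 14 mm (x, y, z) with a solid rectangular core 30 x 24 mm (x, y) on the middle of its top, from 14 to 44 mm up, by which to grip it. Origin: centre of its underside; x along the base's long side, z up. Any yaw; it looks the same turned half round.
- electrode_round: copper electrode, loose in the bin: base 56 x 40 x 14 mm with an upright cylinder of 26 mm diameter, 40 mm high in all. Origin: centre of its underside. To be left alone.
- electrode_ribbed: copper electrode, loose in the bin: base 56 x 40 x 14 mm with three upright ribs over a 36 x 26 mm area, 32 mm high in all. Origin: centre of its underside. To be left alone.
- bin: green open parts bin, fixed to the bench, 200 x 250 x 45 mm outside (x, y, z), walls 4 mm, flat inner floor 4 mm above the bench. Origin: centre of its underside. It may stand to the left or the right of the robot, turned a little.
- chuck: magnetic holding plate with control box, one fixed unit 50 mm high, on the other side from the bin, turned a little. Origin: on the bench under its middle; z up. Dark steel plate with brass stripes: x -55 to +55, y -5 to +115 mm, flat top at z = 50 mm. Blue control box: x -50 to +50, y -110 to -5 mm, top at z = 50 mm; selector axis at x = 0, y = -60 mm. Its magnetic pull is not simulated.
- rail_face (a point): the middle of the stop rail's face that looks to the plate, at its foot (x = 43, y = 55, z = 50 mm in the chuck's frame). The aluminium rail, 12 mm wide and 12 mm high above the plate, runs along y over the plate's whole +x edge; the insert goes on its -x side. Axes as the chuck's.
- selector (a joint): angle of the black selector knob, 0 to 1.65 rad, growing clockwise seen from above. Four marks, a detent at each: 0, 0.55, 1.10 (red) and 1.65 rad; the others are white. It starts at or near the first or second mark; about 0.1 N m takes it over to the next. At angle a the white pointer line points (pi + 0.825 - a) counter-clockwise from the chuck's x axis.
- selector_grip (a point): on the selector's axis at gripping height, 37 mm above the control box. The knob's grip is an upright bar 42 mm long, 14 mm thick, from 12 to 44 mm above the box, lying along the pointer, on a round skirt of 22 mm radius; the point turns with the knob, its -x axis is the pointer direction
- red_mark (a point): the red mark on the control box's top (12 x 7 mm), 42.5 mm from the selector's axis, where the pointer must point
- spray_can: green spray can, 54 mm diameter, 160 mm high, standing at the far left. Origin: centre of its underside. To be left alone.
There are look-alikes about, which are no part of the job. There is more than one size of the insert; the one meant has the size given above. What is shaped like the chuck but green is not meant.

How it is judged:
By the outcome, as a careful person would: the job done as asked, in the order asked, and still so for the second after the job is handed in, with the robot touching nothing.
It also fails if it takes over 51 s, if anything falls off the work surface, if the arm or the gripper's body presses on something with over 40 N, if the wrist force passes 120 N, or if a joint passes its speed limit or range.

## Working session

There is one attempt and no reset: what is moved stays moved. The work goes in short steps, Python scripts to look and compute and a tool call to move; the robot and the scene stay as the last step left them, time stands still between calls to the robot, and variables do not carry over. Pictures are saved under pics/ and viewed, at most 13 in all, crops included, and the job is handed in when it is done.

Besides the shell and the picture viewer there is one more tool, called after "Call:" as name(argument=value, ...) on one line, values as JSON. play_rows: Moves the arm, as the interface text tells. Shifts and turns lie within -1 to 1; 1 stands for 3 cm of shift or 8 degrees of turn. Its arguments: {"type":"object","properties":{"rows":{"type":"array"},"hand":{"type":"number"}},"required":["rows"]}

```bash
mkdir -p pics; ls; cat > h.py <<'E'
import numpy as np, cv2
from plant import get_obs, capture, bot, spot_in, trace, pinpoint
from scipy.spatial.transform import Rotation as R
def K(c):
    f=200/np.tan(np.radians(c['fov_y'])/2); return np.array([[f,0,c['cx']],[0,f,c['cy']],[0,0,1.]])
def ext(c,o=None):
    if 'rvec' in c: return cv2.Rodrigues(np.array(c['rvec'],float))[0],np.array(c['tvec'],float).ravel()
    H=np.array(c['hand_eye'],float); T=np.eye(4); T[:3,:3]=R.from_euler('xyz',o['tcp_rot']).as_matrix(); T[:3,3]=o['tool_pos']
    M=np.linalg.inv(T@H); return M[:3,:3],M[:3,3]
def world(c,px,z,o=None):
    "px: Nx2 [row,col] -> world points at height z"
    Rm,t=ext(c,o); p=np.array(px,float).reshape(-1,2)[:,::-1]
    u=cv2.undistortPoints(p.reshape(-1,1,2).copy(),K(c),np.array(c['dist'],float)).reshape(-1,2)
    d=np.c_[u,np.ones(len(u))]@Rm; C=-Rm.T@t
    return C+d*((z-C[2])/d[:,2])[:,None]
def proj(c,P,o=None):
    Rm,t=ext(c,o); q=cv2.projectPoints(np.array(P,float).reshape(-1,1,3),cv2.Rodrigues(Rm)[0],t,K(c),np.array(c['dist'],float))[0].reshape(-1,2)
    return q[:,::-1]
def save(n,f): cv2.imwrite('pics/'+n,cv2.cvtColor(f,cv2.COLOR_RGB2BGR))
E
python3 - <<'E'
from h import *
o=get_obs();print(o['time'],o['tool_pos'],o['tcp_rot'],o['grip_width'])
a=[]
Z=dict(insert=0,electrode_round=4,electrode_ribbed=4,bin=0,chuck=0,rail_face=50,selector_grip=87,red_mark=50,spray_can=0)
for n in ('scene','top'):
    c=capture(n);a.append(c['frame']);print(n,c['fov_y'],-ext(c)[0].T@ext(c)[1])
    for q,z in Z.items():
        for r in pinpoint(q,n)[:4]: print(q,np.round(r['at']),round(r['p'],2),world(c,r['at'],4 if q=='insert' else z)[0].round(0))
for n,f in zip(('s.png','t.png'),a): save(n,cv2.resize(f,(800,500)))
E
```

```text
pics
0.0 [147.30056567 503.49236047 240.05221322] [-3.14005759e+00 -2.36825944e-04  2.85682325e+00] 91.70292320759218
scene 57.81902622424559 [1153.76426766 -137.3858329  1008.02024595]
insert [286. 209.] 0.79 [ 719. -369.    4.]
insert [239. 239.] 0.54 [ 590. -262.    4.]
electrode_round [226. 284.] 0.67 [ 584. -116.    4.]
electrode_round [143. 406.] 0.45 [359. 392.   4.]
electrode_ribbed [213. 251.] 0.51 [ 508. -209.    4.]
electrode_ribbed [199. 391.] 0.2 [578. 248.   4.]
bin [224. 259.] 0.77 [ 552. -191.    0.]
chuck [201. 369.] 0.94 [563. 178.   0.]
chuck [264. 373.] 0.6 [778. 114.   0.]
rail_face [199. 394.] 0.89 [606. 242.  50.]
selector_grip [258. 360.] 0.68 [783.  64.  87.]
selector_grip [192. 354.] 0.53 [572. 116.  87.]
red_mark [190. 352.] 0.77 [536. 122.  50.]
red_mark [254. 353.] 0.56 [750.  57.  50.]
spray_can [145. 405.] 0.92 [365. 387.   0.]
top 51.98114402103683 [ 450.46561675   17.32404073 1058.70474423]
insert [192. 427.] 0.89 [ 584. -256.    4.]
insert [142. 460.] 0.72 [ 720. -346.    4.]
electrode_round [190. 372.] 0.6 [ 587. -113.    4.]
electrode_ribbed [219. 406.] 0.7 [ 514. -201.    4.]
bin [209. 403.] 0.89 [ 539. -196.    0.]
chuck [112. 288.] 0.84 [794. 109.   0.]
rail_face [ 98. 265.] 0.93 [814. 166.  50.]
rail_face [178. 229.] 0.57 [605. 248.  50.]
selector_grip [ 97. 310.] 0.69 [805.  49.  87.]
selector_grip [191. 278.] 0.61 [570. 121.  87.]
red_mark [120. 308.] 0.98 [758.  55.  50.]
red_mark [208. 276.] 0.97 [534. 128.  50.]
red_mark [220. 406.] 0.66 [ 508. -191.   50.]
spray_can [267. 173.] 0.94 [379. 396.   0.]
spray_can [191. 371.] 0.17 [ 587. -112.    0.]
```

View pics/s.png

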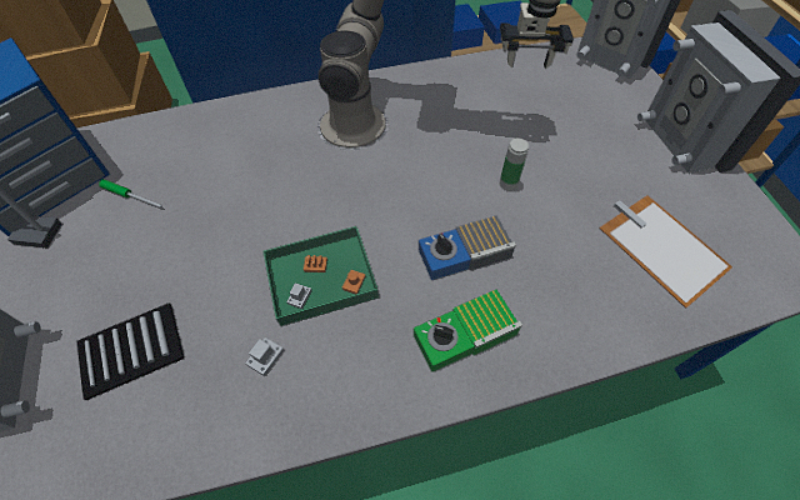

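View pics/t.png

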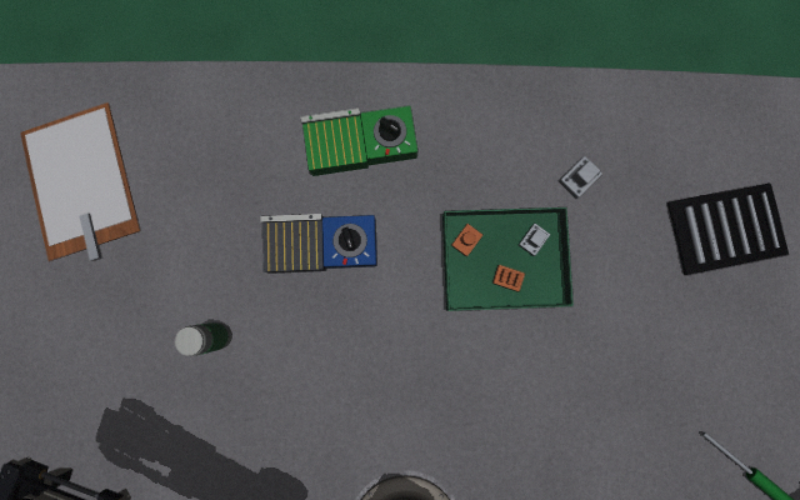

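The scene view (800x500) shows:
- **Steel insert:** in the bin at scene (294,299), top (238,535).
- **Look-alike:** a larger steel insert outside the bin at scene (355,264), top (176,580).
- **Blue chuck:** brass-striped, at top (243,320). A green chuck look-alike is at top (140,360).
- **Copper electrodes:** in the bin at top (240,467) and (277,508).

I choose the insert in the bin and the blue chuck, and I'll check both in a close wrist view.

Call:
play_rows(rows=[[[0.6, -1, 0.3], [0, 0, 0]], [[0.8, -1, 0.3], [0, 0, 0]], [[0.9, -1, 0.3], [0, 0, 0]], [[1, -1, 0.3], [0, 0, 0]], [[1, -1, 0.3], [0, 0, 0]], [[1, -1, 0.3], [0, 0, 0]], [[1, -1, 0.3], [0, 0, 0]], [[1, -1, 0.3], [0, 0, 0]], [[1, -1, 0.2], [0, 0, 0]], [[1, -1, 0.2], [0, 0, 0]], [[1, -1, 0], [0, 0, 0]], [[0.5, -0.5, 0], [0, 0, 0]]], hand=1)

```text
time: 2.5
tool_pos: [472.6, 157.4, 324.6]
tcp_rot: [-3.142, -0.0, 2.855]
contact_force: [0.0, 1.9, -0.4]
grip_width: 91.3
finger_force: 0.0
```

```bash
python3 - <<'E'
from h import *
o=get_obs();print(o['time'],o['tool_pos'],o['tcp_rot'])
c=capture('wrist');print(np.array(c['hand_eye']).round(2),c['fov_y']);save('w1.png',c['frame'])
np.save('w1.npy',dict(c=c,o=o),allow_pickle=True)
for q,z in dict(chuck=0,rail_face=50,selector_grip=87,red_mark=50).items():
    for r in pinpoint(q,'wrist')[:3]: print(q,np.round(r['at']),round(r['p'],2),world(c,r['at'],z,o)[0].round(1))
E
```

```text
2.5 [472.60274403 157.43022516 324.58001955] [-3.14157665e+00 -6.91897280e-05  2.85488995e+00]
[[  -0.     -0.97   -0.25   68.91]
 [   1.     -0.     -0.     -0.5 ]
 [   0.     -0.25    0.97 -143.26]
 [   0.      0.      0.      1.  ]] 65.18104560200494
chuck [219. 355.] 0.59 [567.4 189.1   0. ]
rail_face [249. 396.] 0.79 [611.4 233.4  50. ]
selector_grip [254. 312.] 0.75 [568.4 120.2  87. ]
selector_grip [218. 310.] 0.51 [520.9 132.6  87. ]
red_mark [218. 309.] 0.87 [530.6 127.2  50. ]
```

View pics/w1.png

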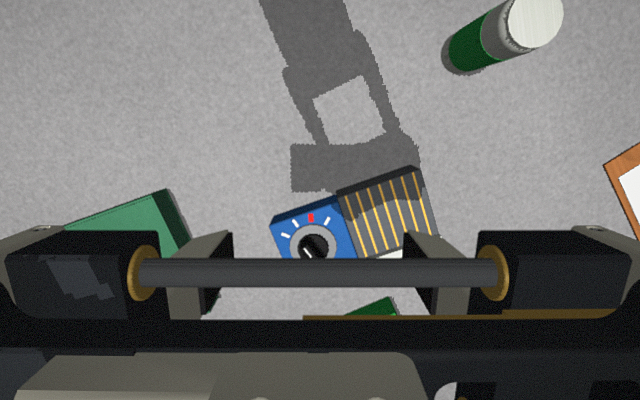

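Wrist view: the blue chuck, with the selector at (245,312) and the red mark at (217,310), is partly hidden by the gripper. I'll shift in x so that it shows clear.

Call:
play_rows(rows=[[[1, 0.3, 0], [0, 0, 0.5]], [[1, 0.3, 0], [0, 0, 0.7]], [[1, 0.3, 0], [0, 0, 0.7]], [[0.8, 0, 0], [0, 0, 0]], [[0, 0, 0], [0, 0, 0]]], hand=0.15)

```text
time: 3.38
tool_pos: [585.5, 187.0, 323.9]
tcp_rot: [3.142, -0.001, 3.123]
contact_force: [-0.2, -0.2, 0.2]
grip_width: 53.5
finger_force: 0.0
```

```bash
python3 - <<'E'
from h import *
o=get_obs();print(o['time'],o['tool_pos'],o['tcp_rot'])
c=capture('wrist');save('w2.png',c['frame'])
np.save('w2.npy',dict(c=c,o=o),allow_pickle=True)
for q,z in dict(chuck=0,rail_face=50,selector_grip=87,red_mark=50).items():
    for r in pinpoint(q,'wrist')[:3]: print(q,np.round(r['at']),round(r['p'],2),world(c,r['at'],z,o)[0].round(1))
E
```

```text
3.375 [585.4893281  187.00124561 323.89371048] [ 3.14155006e+00 -1.19000933e-03  3.12328183e+00]
chuck [290. 275.] 0.94 [791.1 112.    0. ]
chuck [154. 316.] 0.63 [565.4 185.2   0. ]
rail_face [185. 356.] 0.8 [604.2 238.7  50. ]
rail_face [327. 307.] 0.63 [825.2 166.1  50. ]
selector_grip [166. 263.] 0.57 [569.9 119.8  87. ]
red_mark [132. 275.] 0.91 [531.  132.5  50. ]
```

View pics/w2.png

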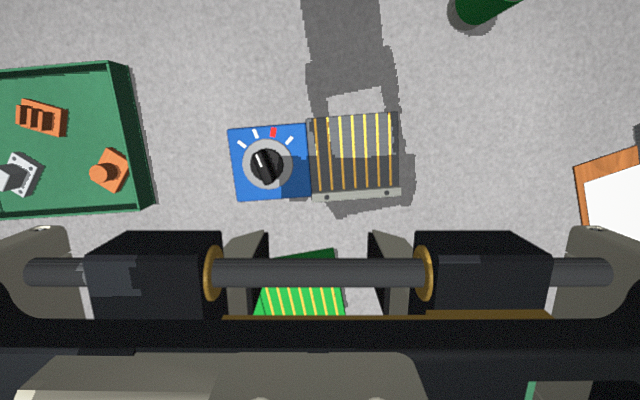

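Wrist view 2 shows the whole blue chuck: box about (125–200, 228–312), red mark (132,273), pointer toward about (150,258), rail at (190,355). Next I fit its pose.

```bash
python3 - <<'E'
from h import *
def fit(c,o,roi):
    f=c['frame'].astype(int);r,g,b=f[...,0],f[...,1],f[...,2]
    m=np.zeros(r.shape,bool);r0,r1,c0,c1=roi;m[r0:r1,c0:c1]=1
    hsv=cv2.cvtColor(c['frame'],cv2.COLOR_RGB2HSV)
    bl=m&(hsv[...,0]>100)&(hsv[...,0]<125)&(hsv[...,1]>120)
    v=np.percentile(hsv[...,2][bl],80); bl&=hsv[...,2]>0.75*v
    bl=cv2.morphologyEx(bl.astype(np.uint8),cv2.MORPH_OPEN,np.ones((3,3)))>0
    W=world(c,np.argwhere(bl),50,o)[:,:2].astype(np.float32)
    print('blue',v,bl.sum(),cv2.minAreaRect(W), cv2.boxPoints(cv2.minAreaRect(W)).round(0).tolist())
    rd=m&((hsv[...,0]<8)|(hsv[...,0]>172))&(hsv[...,1]>150)&(hsv[...,2]>80)
    print('red',world(c,np.argwhere(rd),50,o).mean(0),rd.sum())
    br=m&(hsv[...,0]>15)&(hsv[...,0]<30)&(hsv[...,1]>90)
    n,l,s,ce=cv2.connectedComponentsWithStats(br.astype(np.uint8))
    for i in range(1,n):
        if s[i,4]>60:
            w=world(c,np.argwhere(l==i),50,o)[:,:2]; ln=cv2.fitLine(w.astype(np.float32),cv2.DIST_HUBER,0,.01,.01).ravel()
            t=(w-ln[2:])@ln[:2]; print('stripe',s[i,4],w.mean(0).round(1),np.degrees(np.arctan(ln[1]/ln[0])).round(2),np.ptp(t).round(0))
d=np.load('w2.npy',allow_pickle=True).item();fit(d['c'],d['o'],(100,215,215,420))
c=capture('top');fit(c,None,(160,230,200,310))
d=d['c']
save('z2.png',cv2.resize(d['frame'][100:220,215:425],None,fx=3.8,fy=3.8,interpolation=cv2.INTER_CUBIC))
E
```

```text
blue 220.0 2360 ((571.9559936523438, 122.63847351074219), (97.24600982666016, 102.16413116455078), 3.388141393661499) [[520.0, 171.0], [526.0, 69.0], [624.0, 75.0], [617.0, 177.0]]
red [530.8869887  128.95015871  50.        ] 44
stripe 183 [560.7 266.2] 3.51 96.0
stripe 191 [558.  282.2] 3.43 96.0
stripe 178 [562.1 250.3] 3.83 96.0
stripe 204 [562.4 202.3] 3.65 95.0
stripe 219 [561.  186.4] 3.42 96.0
stripe 76 [542.7 233.2] 2.9 45.0
stripe 153 [572. 219.] 3.77 81.0
stripe 92 [586.2 236. ] 3.26 42.0
blue 131.0 664 ((572.540771484375, 122.56928253173828), (98.98052215576172, 99.550048828125), 1.9702658653259277) [[521.0, 171.0], [525.0, 71.0], [624.0, 75.0], [620.0, 174.0]]
red [530.7297018  130.20967101  50.        ] 11
```

View pics/z2.png

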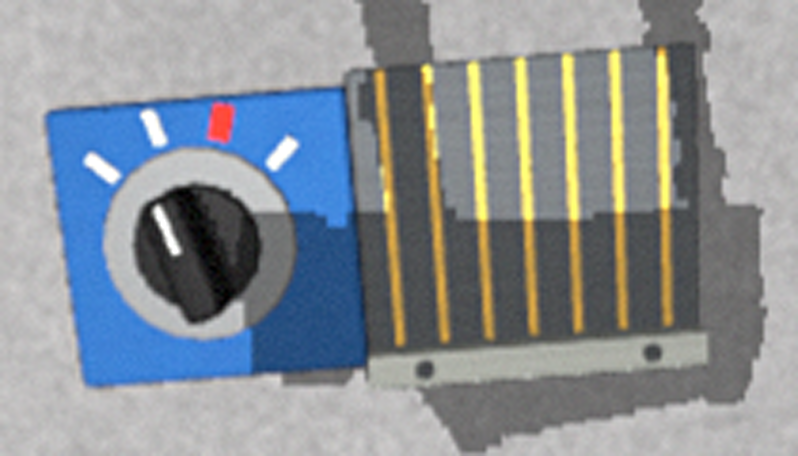

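The chuck fits at about (568.8, 179.9) with yaw 0.062 rad, and stripes, box and red mark agree. The selector is at the second mark (about 0.52 rad). I'll move over the bin next.

Call:
play_rows(rows=[[[0, -1, 0], [0, 0, 0]], [[0, -1, 0], [0, 0, 0]], [[0, -1, 0], [0, 0, 0]], [[0, -1, 0], [0, 0, 0]], [[0, -1, 0], [0, 0, 0]], [[0, -1, 0], [0, 0, 0]], [[0, -1, 0], [0, 0, 0]], [[0, -1, 0], [0, 0, 0]], [[0, -1, 0], [0, 0, 0]], [[0, -1, 0], [0, 0, 0]], [[0, -1, 0], [0, 0, 0]], [[0, -1, -0.3], [0, 0, 0]]])

```text
time: 5.18
tool_pos: [585.3, -175.0, 316.9]
tcp_rot: [-3.141, 0.002, 3.122]
contact_force: [0.2, -0.6, -0.5]
grip_width: 52.7
finger_force: 0.0
```

Call:
play_rows(rows=[[[0, -1, -0.5], [0, 0, 0]], [[0.2, -1, -0.5], [0, 0, 0]], [[0.2, -0.7, -0.3], [0, 0, 0]], [[0, 0, 0], [0, 0, 0]]])

```text
time: 5.68
tool_pos: [597.2, -256.0, 275.8]
tcp_rot: [3.141, -0.001, 3.12]
contact_force: [-0.3, 0.1, -0.4]
grip_width: 52.4
finger_force: 0.0
```

```bash
python3 - <<'E'
from h import *
o=get_obs();print(o['time'],o['tool_pos'],o['tcp_rot'],o['joint_positions'])
c=capture('wrist');f=c['frame'];np.save('w3.npy',dict(c=c,o=o),allow_pickle=True)
for q in ('insert','electrode_round','electrode_ribbed','bin'):
    for r in pinpoint(q,'wrist')[:3]: print(q,np.round(r['at']),round(r['p'],2),world(c,r['at'],4,o)[0].round(1))
r=trace('insert','wrist');print([(x['p'],x['at'],x['mask'].sum()) for x in r])
m=min(r,key=lambda x:abs(x['at'][1]-320)+abs(x['at'][0]-150))['mask'];np.save('m3.npy',m)
f=f.copy();cs,_=cv2.findContours(m.astype(np.uint8),0,2);y,x=np.argwhere(m).mean(0).astype(int)
print(y,x);y0,x0=max(y-60,0),max(x-80,0)
save('z3.png',cv2.resize(np.hstack([f])[y0:y0+120,x0:x0+160],None,fx=5,fy=5,interpolation=cv2.INTER_CUBIC))
E
```

```text
5.675 [ 597.24841104 -255.97695704  275.8393747 ] [ 3.14072920e+00 -1.32170072e-03  3.12049379e+00] [-5.22816529e-01  5.62599980e-01  1.07346662e+00  1.21636607e-04
  1.50710013e+00 -2.07252125e+00]
insert [162. 316.] 0.73 [ 583.3 -258.6    4. ]
electrode_round [160. 421.] 0.75 [ 582.9 -118.8    4. ]
electrode_ribbed [102. 359.] 0.55 [ 507.1 -201.5    4. ]
bin [125. 362.] 0.56 [ 536.3 -197.7    4. ]
[(0.83, [166.3, 313.3], np.int64(1300)), (0.58, [249.5, 273.6], np.int64(98))]
165 316
```

View pics/z3.png

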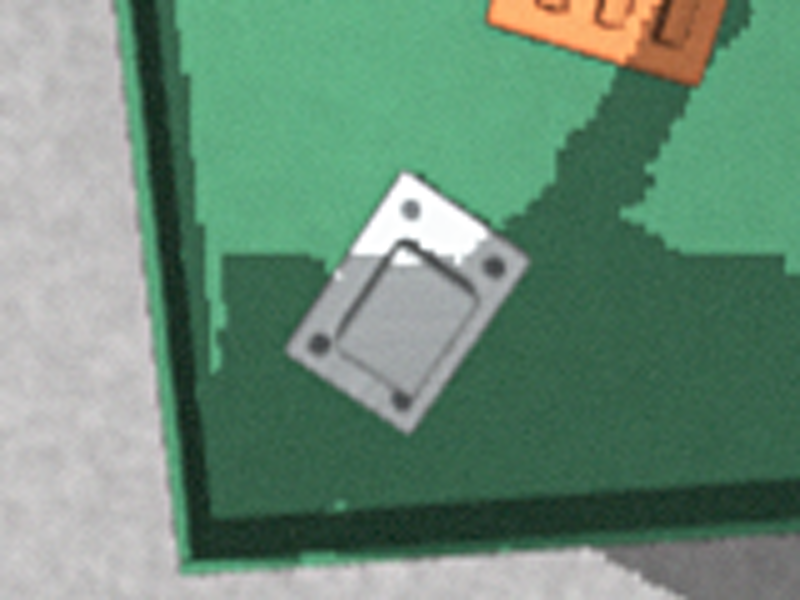

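The crop shows a steel insert with a rectangular core, four base holes, base corners about (170,405), (262,528), (432,408), (348,288). I'll check its size and compute the pose.

```bash
python3 - <<'E'
from h import *
d=np.load('w3.npy',allow_pickle=True).item();c,o=d['c'],d['o']
m=np.load('m3.npy')
def f(p,z):
    w=world(c,np.array(p)/5-.4+[105,236],z,o)[:,:2]
    print(z,w.round(1).tolist(),'centre',w.mean(0).round(1),'sides',[np.linalg.norm(w[i]-w[(i+1)%4]).round(1) for i in range(4)],
     'ang',[np.degrees(np.arctan2(*(w[(i+1)%4]-w[i])[::-1])).round(1) for i in range(4)])
f([[170,405],[262,528],[432,408],[348,288]],18)
f([[242,405],[296,474],[402,404],[346,337]],48)
print(cv2.minAreaRect(world(c,np.argwhere(m),18,o)[:,:2].astype(np.float32)))
E
```

```text
18 [[551.4, -256.5], [575.2, -225.6], [619.1, -257.3], [596.1, -287.9]] centre [ 585.5 -256.8] sides [np.float64(39.0), np.float64(54.1), np.float64(38.3), np.float64(54.6)] ang [np.float64(52.4), np.float64(-35.8), np.float64(-126.9), np.float64(145.0)]
48 [[566.4, -256.8], [579.5, -240.7], [604.9, -257.9], [590.8, -273.6]] centre [ 585.4 -257.2] sides [np.float64(20.8), np.float64(30.6), np.float64(21.1), np.float64(29.7)] ang [np.float64(50.9), np.float64(-34.2), np.float64(-131.7), np.float64(145.4)]
((585.5411987304688, -257.2427062988281), (39.76485061645508, 55.65357208251953), 54.58053970336914)
```

Size matches the wanted insert (about 55 x 39 mm; core 30 x 21). Centre is (585.5, -257) and the long axis lies at -35.6°. I'll grip across the 24 mm faces.

Call:
play_rows(rows=[[[-0.1, 0, -0.6], [0, 0, -0.7]], [[-0.1, 0, -1], [0, 0, -0.8]], [[-0.1, 0, -1], [0, 0, -0.9]], [[-0.1, 0, -1], [0, 0, -0.9]], [[0, 0, -1], [0, 0, -1]], [[0, 0, -0.9], [0, 0, 0]], [[0, 0, -0.4], [0, 0, 0]], [[0, 0, 0], [0, 0, 0]]])

```text
time: 6.98
tool_pos: [585.4, -254.8, 99.6]
tcp_rot: [3.142, -0.001, 2.522]
contact_force: [0.1, -0.3, 0.4]
grip_width: 52.4
finger_force: 0.0
```

```bash
python3 - <<'E'
from h import *
o=get_obs();print(o['time'],o['tool_pos'],np.degrees(o['tcp_rot']))
c=capture('wrist')
for r in pinpoint('insert','wrist')[:2]: print(np.round(r['at']),round(r['p'],2),world(c,r['at'],4,o)[0].round(1))
f=c['frame'].copy();a=np.radians(-35.6);M=np.array([[np.cos(a),-np.sin(a)],[np.sin(a),np.cos(a)]])
for (x,y),z in (((28,20),18),((15,12),48)):
    P=np.array([[x,y],[-x,y],[-x,-y],[x,-y]])@M.T+[585.5,-257]
    q=proj(c,np.c_[P,[z]*4],o)[:,::-1];cv2.polylines(f,[q.round().astype(np.int32)],True,(255,0,0) if z<20 else (255,255,0))
save('w4.png',f)
E
```

```text
6.975 [ 585.44705029 -254.75756602   99.61739041] [ 1.79998299e+02 -4.31343467e-02  1.44511225e+02]
[213. 315.] 0.85 [ 586.5 -259.     4. ]
```

View pics/w4.png

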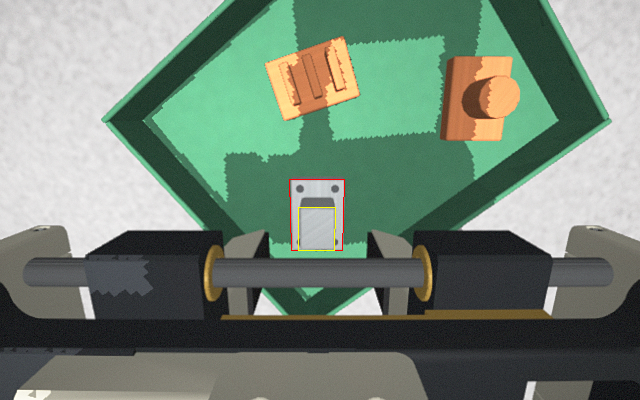

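The model overlay falls right on the insert: red base (180–250, 290–344), yellow core. Descend and grip.

Call:
play_rows(rows=[[[0, -0.07, -0.7], [0, 0, 0]], [[0, 0, -0.7], [0, 0, 0]], [[0, 0, -0.5], [0, 0, 0]], [[0, 0, -0.2], [0, 0, 0]], [[0, 0, 0], [0, 0, 0]]])

```text
time: 7.7
tool_pos: [585.7, -257.3, 37.0]
tcp_rot: [3.141, 0.0, 2.522]
contact_force: [0.8, 0.3, 0.3]
grip_width: 53.0
finger_force: 0.0
```

Call:
play_rows(rows=[[[0, 0, 0], [0, 0, 0]], [[0, 0, 0], [0, 0, 0]], [[0, 0, 0], [0, 0, 0]], [[0, 0, 0], [0, 0, 0]], [[0, 0, 0], [0, 0, 0]]], hand=-1)

```text
time: 8.32
tool_pos: [585.8, -257.1, 37.1]
tcp_rot: [3.141, 0.001, 2.522]
contact_force: [0.6, 2.3, 2.6]
grip_width: 24.2
finger_force: 30.0
```

Call:
play_rows(rows=[[[0, 0, 0.4], [0, 0, 0]], [[0, 0, 0.8], [0, 0, 0]], [[0, 0, 1], [0, 0, 0]], [[0, 0.3, 1], [0, 0, 0]], [[0, 0.7, 0.8], [0, 0, 0]], [[0, 1, 0.2], [0, 0, 0]], [[0, 1, 0], [0, 0, -0.5]], [[0, 1, 0], [0, 0, -0.9]], [[0, 1, 0], [0, 0, -0.9]], [[0, 1, 0], [0, 0, -0.9]], [[0, 1, 0], [0, 0, -0.9]], [[0, 1, 0], [0, 0, -0.9]]])

```text
time: 9.82
tool_pos: [584.9, -16.5, 162.8]
tcp_rot: [-3.141, -0.0, 1.819]
contact_force: [-0.1, 0.1, -3.6]
grip_width: 23.4
finger_force: 30.0
```

Call:
play_rows(rows=[[[0, 1, 0], [0, 0, -0.7]], [[0, 1, 0], [0, 0, -0.5]], [[0, 1, 0], [0, 0, -0.2]], [[-0.1, 1, 0], [0, 0, 0]], [[-0.1, 1, 0], [0, 0, 0]], [[0, 1, 0], [0, 0, 0]], [[0, 1, 0], [0, 0, 0]], [[0, 0.9, 0], [0, 0, 0]], [[0, 0.5, 0], [0, 0, 0]], [[0, 0, 0], [0, 0, 0]]])

```text
time: 11.08
tool_pos: [579.2, 235.2, 162.5]
tcp_rot: [-3.141, 0.0, 1.629]
contact_force: [0.5, 0.1, -3.4]
grip_width: 24.1
finger_force: 30.0
```

```bash
python3 - <<'E'
from h import *
o=get_obs();print(o['time'],o['tool_pos'],np.degrees(o['tcp_rot']),o['contact_force'])
c=capture('wrist');f=c['frame'].copy()
a=.062;M=np.array([[np.cos(a),-np.sin(a)],[np.sin(a),np.cos(a)]]);O=np.array([568.8,179.9])
def rect(x0,x1,y0,y1,z,col):
    P=np.array([[x0,y0],[x1,y0],[x1,y1],[x0,y1]])@M.T+O
    q=proj(c,np.c_[P,[z]*4],o)[:,::-1];cv2.polylines(f,[q.round().astype(np.int32)],True,col)
rect(43,55,-5,115,62,(255,0,0));rect(-55,43,-5,115,50,(255,255,0));rect(-50,50,-110,-5,50,(255,0,255))
save('w5.png',f)
E
```

```text
11.075 [579.17321065 235.16529359 162.54783413] [-1.79969437e+02  2.81796354e-02  9.33611135e+01] [ 0.48658794  0.0571288  -3.36032188]
```

View pics/w5.png

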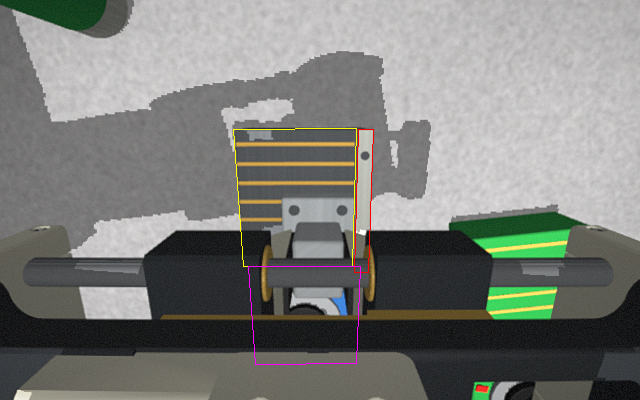

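Overlay shows the chuck fit is right on the plate and rail (yellow and red lines), with the insert held over the plate at (215,318). Lowering.

Call:
play_rows(rows=[[[0, 0, -0.5], [0, 0, 0.02]], [[0, 0, -0.9], [0, 0, 0]], [[0, 0, -0.7], [0, 0, 0]], [[0, 0, -0.3], [0, 0, 0]], [[0, 0, -0.1], [0, 0, 0]], [[0, 0, -0.03], [0, 0, 0]], [[0, 0, 0], [0, 0, 0]]])

```text
time: 12.0
tool_pos: [579.9, 234.9, 87.6]
tcp_rot: [3.14, -0.0, 1.631]
contact_force: [-0.4, -0.3, -3.2]
grip_width: 23.6
finger_force: 30.0
```

Call:
play_rows(rows=[[[0, 0, -0.04], [0, 0, 0]], [[0, 0, -0.04], [0, 0, 0]], [[0, 0, -0.02], [0, 0, 0]], [[0, 0, 0], [0, 0, 0]]])

```text
time: 12.5
tool_pos: [579.4, 234.8, 83.8]
tcp_rot: [-3.141, 0.0, 1.631]
contact_force: [0.5, 0.5, -4.0]
grip_width: 23.7
finger_force: 30.0
```

Call:
play_rows(rows=[[[0.1, 0.006, 0], [0, 0, 0]], [[0.1, 0.006, 0], [0, 0, 0]], [[0.03, 0.002, 0], [0, 0, 0]], [[0, 0, 0], [0, 0, 0]]])

```text
time: 13.0
tool_pos: [586.4, 235.2, 83.8]
tcp_rot: [-3.142, 0.0, 1.631]
contact_force: [0.1, -0.3, -3.8]
grip_width: 23.7
finger_force: 30.0
```

Call:
play_rows(rows=[[[0.03, 0.002, 0], [0, 0, 0]], [[0, 0, 0], [0, 0, 0]]])

```text
time: 13.25
tool_pos: [587.3, 235.3, 83.9]
tcp_rot: [3.141, 0.0, 1.631]
contact_force: [-0.7, -0.1, -4.4]
grip_width: 23.7
finger_force: 30.0
```

Call:
play_rows(rows=[[[0.03, 0.002, 0], [0, 0, 0]], [[0, 0, 0], [0, 0, 0]]])

```text
time: 13.5
tool_pos: [588.3, 235.3, 83.9]
tcp_rot: [3.141, -0.0, 1.631]
contact_force: [-0.2, 0.1, -4.0]
grip_width: 23.9
finger_force: 30.0
```

Call:
play_rows(rows=[[[0.03, 0.002, 0], [0, 0, 0]], [[0, 0, 0], [0, 0, 0]]])

```text
time: 13.75
tool_pos: [589.2, 235.4, 83.8]
tcp_rot: [3.141, -0.0, 1.631]
contact_force: [0.7, 0.7, -5.2]
grip_width: 24.0
finger_force: 30.0
```

Call:
play_rows(rows=[[[0.03, 0.002, 0], [0, 0, 0]], [[0, 0, 0], [0, 0, 0]]])

```text
time: 14.0
tool_pos: [589.8, 235.4, 83.8]
tcp_rot: [-3.141, 0.0, 1.631]
contact_force: [-2.1, -0.6, -3.8]
grip_width: 23.5
finger_force: 30.0
```

Call:
play_rows(rows=[[[0.03, 0.002, 0], [0, 0, 0]], [[0, 0, 0], [0, 0, 0]]])

```text
time: 14.25
tool_pos: [589.8, 235.4, 83.7]
tcp_rot: [-3.139, 0.0, 1.631]
contact_force: [-4.2, -0.2, -1.5]
grip_width: 23.9
finger_force: 30.0
```

Rail contact. Now lower onto the plate while keeping a light push.

Call:
play_rows(rows=[[[0.02, 0, -0.02], [0, 0, 0]], [[0, 0, -0.02], [0, 0, 0]], [[0, 0, 0], [0, 0, 0]]])

```text
time: 14.62
tool_pos: [589.9, 235.5, 83.1]
tcp_rot: [-3.138, 0.0, 1.631]
contact_force: [-7.6, -0.5, 4.5]
grip_width: 24.0
finger_force: 30.0
```

```bash
python3 -c "
from h import *
o=get_obs();print(o['tool_pos'],np.degrees(o['tcp_rot']),o['contact_force'],o['moment'])"
```

```text
[589.86830903 235.46706753  83.14573521] [-1.79808510e+02  2.13192762e-02  9.34562279e+01] [-7.56182456 -0.52508573  4.49375045] [-0.28820127  1.4916462  -0.04270318]
```

Call:
play_rows(rows=[[[0, 0, 0], [0, 0, 0]], [[0, 0, 0], [0, 0, 0]], [[0, 0, 0], [0, 0, 0]]], hand=-0.1)

```text
time: 15.0
tool_pos: [592.1, 235.5, 83.0]
tcp_rot: [3.14, -0.0, 1.631]
contact_force: [0.2, 0.4, -0.2]
grip_width: 40.5
finger_force: 0.0
```

```bash
python3 - <<'E'
from h import *
o=get_obs();print(o['time'],o['tool_pos'],np.degrees(o['tcp_rot']),o['contact_force'],o['grip_width'])
c=capture('wrist');f=c['frame']
save('z6.png',cv2.resize(f[120:270,200:400],None,fx=4,fy=4,interpolation=cv2.INTER_CUBIC))
E
```

```text
15.0 [592.09768457 235.54383539  83.00159336] [ 1.79913282e+02 -1.30660022e-02  9.34358209e+01] [ 0.21371787  0.44139156 -0.1723737 ] 40.47376896607637
```

View pics/z6.png

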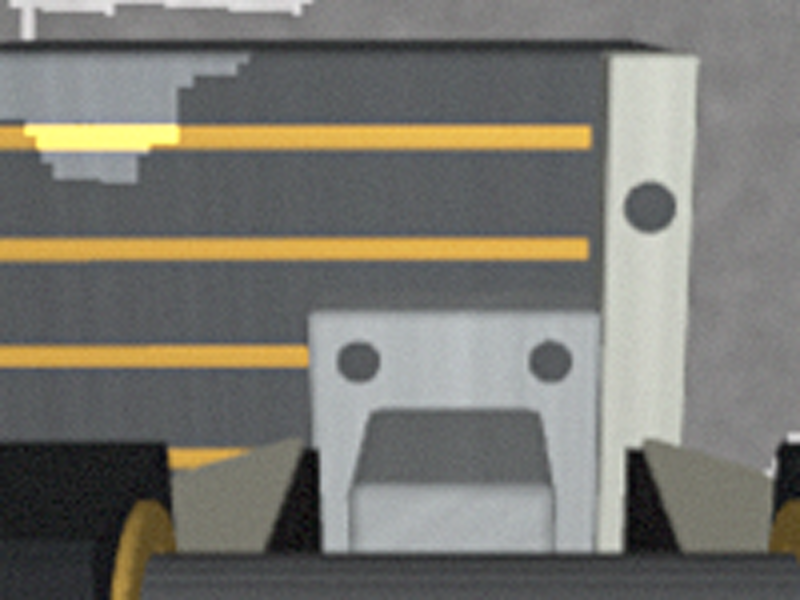

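Insert stands at the rail with hardly any gap (base edge about col 600, rail 605). I'll nudge gently with the open -x finger to square it freely against the rail.

Call:
play_rows(rows=[[[0.1, 0.006, 0], [0, 0, 0]], [[0.07, 0.004, 0], [0, 0, 0]], [[0.04, 0.002, 0], [0, 0, 0]], [[0.03, 0.002, 0], [0, 0, 0]], [[0, 0, 0], [0, 0, 0]]])

```text
time: 15.68
tool_pos: [598.4, 235.9, 82.6]
tcp_rot: [-3.141, 0.0, 1.631]
contact_force: [-2.0, -1.2, 0.6]
grip_width: 41.0
finger_force: 0.9
```

Call:
play_rows(rows=[[[0.03, 0.002, 0], [0, 0, 0]], [[0.02, 0.001, 0], [0, 0, 0]], [[0, 0, 0], [0, 0, 0]]])

```text
time: 16.05
tool_pos: [598.5, 235.9, 82.5]
tcp_rot: [-3.138, 0.0, 1.631]
contact_force: [-7.4, -0.3, 5.4]
grip_width: 41.6
finger_force: 3.7
```

Call:
play_rows(rows=[[[-0.1, -0.006, 0], [0, 0, 0]], [[-0.17, -0.01, 0], [0, 0, 0]], [[-0.1, 0, 0], [0, 0, 0]], [[0, 0, 0], [0, 0, 0]]])

```text
time: 16.55
tool_pos: [589.0, 235.6, 82.7]
tcp_rot: [3.141, -0.0, 1.631]
contact_force: [-0.1, 0.0, -0.5]
grip_width: 41.0
finger_force: 0.0
```

Call:
play_rows(rows=[[[0, 0, 0.4], [0, 0, 0]], [[0, 0, 0.9], [0, 0, 0]], [[0, 0, 1], [0, 0, 0]], [[0, -0.3, 0.6], [0, 0, -0.6]], [[-0.1, -0.5, 0], [0, 0, -1]], [[-0.1, -0.5, 0], [0, 0, -1]], [[-0.1, -0.5, 0], [0, 0, -1]], [[-0.1, -0.5, 0], [0, 0, -1]], [[-0.1, -0.5, 0], [0, 0, -1]], [[-0.05, -0.5, 0], [0, 0, -1]], [[0, -0.3, 0], [0, 0, -1]], [[0, -0.2, 0], [0, 0, -1]]])

```text
time: 18.05
tool_pos: [573.0, 121.0, 170.7]
tcp_rot: [3.141, -0.001, 0.425]
contact_force: [0.9, -0.3, 0.3]
grip_width: 41.6
finger_force: 0.0
```

Call:
play_rows(rows=[[[0, 0, 0], [0, 0, -0.6]], [[0, 0, 0], [0, 0, 0]]])

```text
time: 18.3
tool_pos: [573.0, 121.4, 170.5]
tcp_rot: [3.141, -0.001, 0.347]
contact_force: [1.0, -0.6, 0.1]
grip_width: 41.4
finger_force: 0.0
```

```bash
python3 - <<'E'
from h import *
o=get_obs();print(o['time'],o['tool_pos'],np.degrees(o['tcp_rot']))
c=capture('wrist');f=c['frame'].copy()
for q,z in dict(selector_grip=87,red_mark=50).items():
    for r in pinpoint(q,'wrist')[:2]: print(q,np.round(r['at']),round(r['p'],2),world(c,r['at'],z,o)[0].round(1))
a=.062;M=np.array([[np.cos(a),-np.sin(a)],[np.sin(a),np.cos(a)]]);O=np.array([568.8,179.9])
g=np.pi+.825-.55;B=np.array([[np.cos(g),-np.sin(g)],[np.sin(g),np.cos(g)]])
P=(np.array([[-21,-7],[21,-7],[21,7],[-21,7]])@B.T+[0,-60])@M.T+O
cv2.polylines(f,[proj(c,np.c_[P,[94]*4],o)[:,::-1].round().astype(np.int32)],True,(255,0,0))
P=np.array([[3,27],[43,27],[43,83],[3,83]])@M.T+O
cv2.polylines(f,[proj(c,np.c_[P,[64]*4],o)[:,::-1].round().astype(np.int32)],True,(255,0,0))
save('w7.png',f)
E
```

```text
18.3 [572.96573951 121.42459637 170.50349535] [ 1.79974383e+02 -6.99331902e-02  1.98752875e+01]
selector_grip [211. 321.] 0.91 [573.5 118.9  87. ]
red_mark [238. 296.] 0.9 [531.3 127.8  50. ]
red_mark [ 12. 485.] 0.75 [753.7  51.5  50. ]
```

View pics/w7.png

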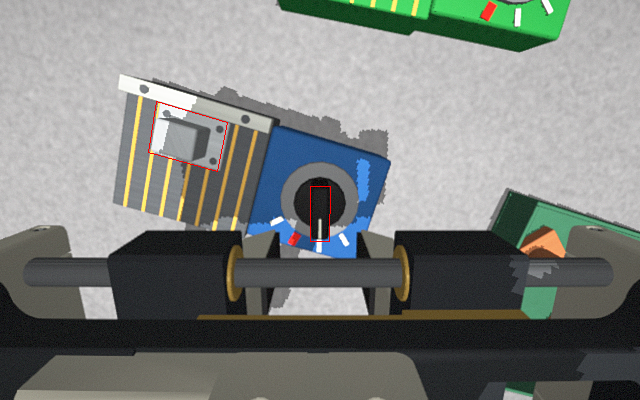

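The insert sits flush to the rail at (140,185), and the bar overlay matches the knob at (210,320), pointer on mark 2. The red mark is at (239,294). Descend and grip the bar.

Call:
play_rows(rows=[[[0, -0.05, -0.6], [0, 0, -0.05]], [[0, 0, -0.9], [0, 0, 0]], [[0, 0, -0.8], [0, 0, 0]], [[0, 0, -0.4], [0, 0, 0]], [[0, 0, -0.2], [0, 0, 0]], [[0, 0, 0], [0, 0, 0]]])

```text
time: 19.2
tool_pos: [572.8, 120.1, 82.9]
tcp_rot: [3.141, -0.0, 0.34]
contact_force: [0.2, -0.8, 0.4]
grip_width: 41.3
finger_force: 0.0
```

Call:
play_rows(rows=[[[0, 0, 0], [0, 0, 0]], [[0, 0, 0], [0, 0, 0]], [[0, 0, 0], [0, 0, 0]], [[0, 0, 0], [0, 0, 0]]], hand=-1)

```text
time: 19.7
tool_pos: [572.8, 120.0, 83.0]
tcp_rot: [3.141, -0.0, 0.339]
contact_force: [-0.6, -0.6, 2.4]
grip_width: 13.8
finger_force: 30.0
```

Call:
play_rows(rows=[[[0, 0, 0], [0, 0, -0.5]], [[0, 0, 0], [0, 0, -0.6]], [[0, 0, 0], [0, 0, -0.6]], [[0, 0, 0], [0, 0, -0.6]], [[0, 0, 0], [0, 0, -0.6]], [[0, 0, 0], [0, 0, -0.6]], [[0, 0, 0], [0, 0, -0.5]], [[0, 0, 0], [0, 0, 0]], [[0, 0, 0], [0, 0, 0]]])

```text
time: 20.82
tool_pos: [572.7, 120.4, 83.0]
tcp_rot: [-3.141, -0.0, -0.218]
contact_force: [-0.2, 1.8, 3.2]
grip_width: 13.8
finger_force: 30.0
```

Now release, rise and check.

Call:
play_rows(rows=[[[0, 0, 0], [0, 0, 0]], [[0, 0, 0], [0, 0, 0]], [[0, 0, 0], [0, 0, 0]]], hand=0)

```text
time: 21.2
tool_pos: [572.5, 119.8, 82.4]
tcp_rot: [3.141, 0.0, -0.219]
contact_force: [-0.3, -0.4, 0.3]
grip_width: 39.0
finger_force: 0.0
```

Call:
play_rows(rows=[[[0, 0, 0.4], [0, 0, 0]], [[0, 0, 0.9], [0, 0, 0]], [[0, 0, 1], [0, 0, 0]], [[0, 0, 1], [0, 0, 0]], [[-0.7, 0, 1], [0, 0, 0]], [[-1, 0, 0.5], [0, 0, 0]], [[0, 0, 0], [0, 0, 0]]])

```text
time: 22.08
tool_pos: [521.0, 120.2, 229.1]
tcp_rot: [-3.141, -0.003, -0.219]
contact_force: [0.8, -0.9, 0.5]
grip_width: 46.2
finger_force: 0.0
```

```bash
python3 - <<'E'
from h import *
o=get_obs();print(o['time'],o['tool_pos'],np.degrees(o['tcp_rot']))
c=capture('wrist');f=c['frame'].copy()
a=.062;M=np.array([[np.cos(a),-np.sin(a)],[np.sin(a),np.cos(a)]]);O=np.array([568.8,179.9])
q=proj(c,[np.r_[M@[0,-60]+O,94],np.r_[M@[23,55]+O,64]],o);print(q)
y0=int(max(q[:,0].min()-70,0));x0=int(max(q[:,1].min()-60,0))
save('z8.png',cv2.resize(f[y0:y0+150,x0:x0+200],None,fx=4,fy=4,interpolation=cv2.INTER_CUBIC))
E
```

```text
22.075 [520.98084146 120.18656416 229.07938544] [-179.95049046   -0.18232503  -12.53136768]
[[139.05913883 304.68241426]
 [147.5973189  186.64577239]]
```

View pics/z8.png

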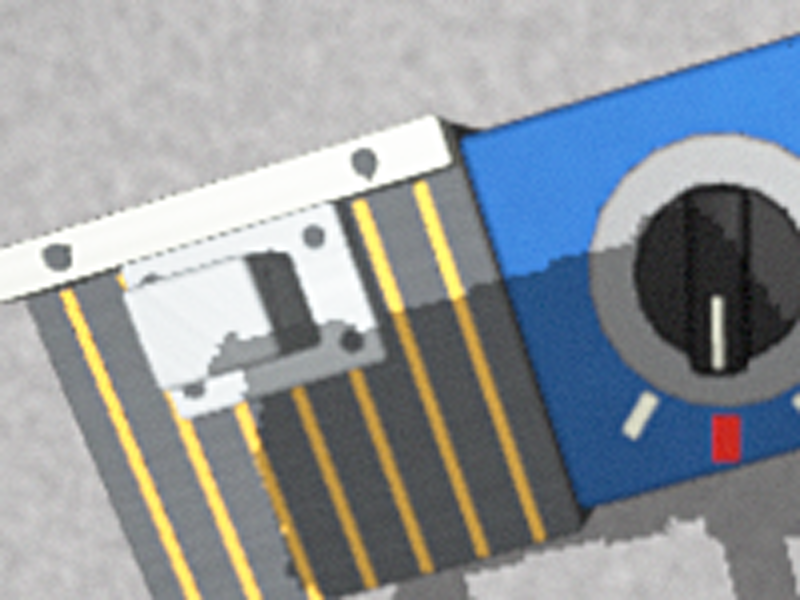

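The pointer at (335,717) points at the red mark at (440,727). The insert lies base down, flush along the rail and wholly on the plate, so I'll hand the job in.

```bash
python3 -c "
from plant import bot
print(bot.close_job())"
```

```text
the job is handed in; nothing more can be done
None
```

The insert is lying base down on the brass-striped plate, snug and square against the rail and released; the selector is on the red mark, and the job was handed in at about 22 s, with no verdict returned.

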